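# Feed a hardwood blank round the bent guide to the drilling stop

### The job

Draw the bottom blank out of the magazine's mouth without lifting it off the bed, so that the other two drop down inside the magazine, and push it flat along the track, round the bend between the guide rails, until its nose is home against the end stop. Then swing the keeper arm fully across it and let go. Leave the other two blanks in the magazine and do not disturb the bottle and the sanding block.

Things in the scene. Friction and masses are not known exactly. Their poses are not given: they have to be found in the camera images.
- feeder: Fixed feeding fixture, aluminium and steel. Origin on the table; all points below are mm in its frame. Track bed 36 high. First leg: from the magazine along y = 0 towards -x; the bend: quarter circle about (0, -62), centreline radius 62, from heading -x to heading -y; last leg: along x = -62 towards -y to the end stop.
- rail_entry (a point): Point (20, 0, 36) on the bed where the guide rails begin. They are bent steel bars, 10 mm thick, tops 56 above the table, flared at the entry (80 mm clear), 64 mm clear from x = 4 on and all the way to the stop. From here back to the magazine there are no rails and the bed is only 46 mm wide, so fingers can reach down on both sides of a blank.
- mouth (a point): Point (144, 0, 36) on the bed below the outer face of the magazine's front plate. Front plate and front half of the side plates (to x = 201) end 68 above the table: a mouth for one blank. Above it the tower, 71 mm wide, rises to 176 above the table, so near it the tool must lean 25 to 45 degrees away from it, towards -x.
- magazine (a point): Point (192.8, 0, 36) on the bed in the middle of the magazine's shaft, which measures 85.5 x 59 mm inside (x = 150 to 235.5, y = -29.5 to 29.5).
- blank_bottom: Bottom blank of the stack: waxed pale hardwood block (slides easily) 80 x 54 x 26 mm, upright corners rounded to 10 mm, two dark pilot marks on top, about 160 g. Origin: centre of its underside; x along the 80 mm, z up. At the start it lies on the bed, x along the feeder's x, its nose sticking out 27 to 31 mm beyond x = 150 towards -x.
- blank_middle: Second blank, the same shape and frame as the bottom one; at the start it lies on that one, wholly inside the magazine.
- blank_top: Third blank, the same shape and frame; at the start it lies on the second, wholly inside the magazine.
- bend_middle (a point): Point (-44, -18, 36) on the bed in the middle of the bend's centreline.
- home (a point): Point (-62, -112, 36): where the centre of a blank's underside is when its nose is home against the end stop, 80 mm side along the feeder's y. The stop's face is at y = -152, its top 58 above the table.
- keeper (a joint): Angle (rad) of the level steel arm that swings about a post at (-4, -112), 65 to 73 above the table, 3 mm over a blank on the bed. 0 = fully across the channel, pointing to the feeder's -x, end of travel; positive = open, counterclockwise seen from above: at 1.57 it points to the feeder's -y. Limits 0 to 2. It stays where it is left (friction 0.05 N m).
- keeper_knob (a point): Centre of the top of the upright black round knob on the keeper's end: 18 mm diameter, standing from 73 to 109 mm above the table, 70 mm from the pivot. (Left of the robot, at about x 0.07 to 0.42, y 0.2 m, a fin 0.62 m high stands on the table: a wide-shouldered arm keeps clear of it by leaning its tool to the right, about 30 to 45 degrees, here too.)
- bottle: Bystander: white plastic bottle, 48 mm wide, 115 mm high, screw cap, origin under its centre.
- sanding_block: Bystander: cork sanding block 60 x 100 x 30 mm, origin under its centre.

How it is judged (in metres and radians):
On the way, in this order (a step that is already met when the one before it is completed fails the run):
1. the bottom blank is drawn clear of the magazine, flat on the bed (z of each of blank_bottom, blank_middle in the frame of feeder below 0.042 m and angle between blank_bottom's own z axis and vertical below 0.12 rad and x of blank_bottom in the frame of feeder below 0.1 m), for 0.1 s.
2. it passes round the bend between the rails, flat on the bed (z of blank_bottom in the frame of feeder below 0.042 m and angle between blank_bottom's own z axis and vertical below 0.12 rad and horizontal distance between blank_bottom and bend_middle below 0.025 m), for 0.1 s.
3. it is home against the end stop (z of blank_bottom in the frame of feeder below 0.042 m and angle between blank_bottom's own z axis and vertical below 0.12 rad and y of blank_bottom in the frame of feeder below -0.107 m and horizontal distance between blank_bottom and home below 0.01 m and angle between the x axis of blank_bottom and the y axis of feeder, either way round below 0.18 rad), for 0.2 s.
4. the keeper is swung fully across it (all of step 3 and value of joint keeper below 0.15 rad), for 0.2 s.
At the end, for the whole second after the job is handed in: The first bottom blank lies flat and still on the bed, nose within 5 mm of the end stop, centre within 10 mm of home, within 0.18 rad of the last leg; keeper within 0.15 rad of fully across; the other two lie flat, stacked at the bottom of the magazine, within 12 mm of its middle (all of step 4 and linear speed of blank_bottom below 0.02 m/s and horizontal distance between each of blank_middle, blank_top and magazine below 0.012 m and angle between each of blank_middle, blank_top's own z axis and vertical below 0.12 rad and z of blank_middle in the frame of feeder below 0.042 m and z of blank_top in the frame of feeder below 0.068 m); the robot touches nothing.
It fails at once if the blank is lifted more than 15 mm off the bed or tipped over (z of blank_bottom in the frame of feeder above 0.051 m or angle between blank_bottom's own z axis and vertical above 0.35 rad).
It fails at once if one of the other blanks leaves the magazine (horizontal distance between any of blank_middle, blank_top and magazine above 0.03 m).
It fails at once if the bottle or sanding block is disturbed (distance of any of bottle, sanding_block from where it was at the start of the episode above 0.02 m).
It also fails if it takes over 64 s, if anything falls off the work surface, if the arm or the gripper's body presses on something with over 40 N, if the wrist force passes 120 N, or if a joint passes its speed limit or range.

### The arm

A 7-joint arm with a two-finger parallel gripper is mounted at the origin on a cart in front of the work surface, level with it; the furniture and walls round the work are solid. World frame = base frame: x ahead of the robot, y to its left, z up, the work surface at z = 0. Lengths are in mm, angles in rad, forces in N, time in s.
With the tool pointing down it reaches from about 400 to 850 mm from the base axis. Payload 10.4 kg.
Tool frame: the origin (TCP) lies midway between the tips of the shut fingers; the grasp point (between the pads) lies 19 mm behind it; z points along the fingers, y is the direction in which the jaws open and shut (so a half turn about z gives the same grasp; the last joint's range is limited). The gripper opens to 87 mm and grips with 3 to 60 N. Pads are 19 mm wide; open, the fingers measure 117 mm over their backs; the gripper's body (75 mm by 190 mm) begins 51 mm behind the grasp point.
Start: joints at [1.115, 0.332, -0.065, 1.46, 0.022, 1.35, -0.088], TCP at [262.158, -567.385, 222.576] pointing down, gripper open.
Joint ranges: [-2.6, 2.6], [-0.5, 2.12], [-1.47, 1.34], [0.16, 2.42], [-1.27, 4.41], [0.06, 2.06], [-2.6, 2.6]. Speed limits (rad/s): [2.22, 2.22, 2.79, 2.79, 3.14, 3.14, 3.14].

### API

Orientations are given as a 3x3 rotation matrix whose columns are the frame's x, y, z axes.
In Python, from rig import robot gives the robot as it stands.
- The arm moves only by the tool carry_out, never from a script. Its argument "commands" is text: rows parted by semicolons, each of 7 numbers parted by spaces: the turn, a rotation vector about the tool's x, y, z in units of 6 degrees (1.0 is 6 degrees), then the shift along the tool's x, y, z in units of 30 mm (1.0 is 30 mm), then the finger opening in mm, from 0 to 87. A call has 1 to 8 rows; each row shifts and turns the commanded pose from where the row before left it, along the tool's axes as they then stand; what a row does not reach is not made up. A row lasts 1/8 s, in which the tool goes at most 62.5 mm and 10.7 degrees, less where a joint would pass 70% of its speed; a pose out of reach is approached as far as the arm can. A call is refused whole if a number of a shift passes 1 or a number of a turn 1, either way. A call with a gripper value outside its range is refused whole. The fingers move at their own pace and stop on an object; "grip_force" is the grip in N (left out, the last holds). Time passes only in rows, so rows that do not move let the fingers close. It gives the time, the measured TCP pose, the force and the opening at its end, in the units of the state.
- robot.read_state(): the state, without advancing time (a new reading comes with each control period).
- robot.camera(name): name is "side" or "top" or "wrist"; returns the picture (384x512x3 uint8, red, green, blue); there is no depth.
- robot.get_calibration(name): a dict with "fovy" (degrees; the focal length in pixels is half the picture's height over the tangent of half this angle, whatever the lens; pixels are square), "cx", "cy" (the principal point, pixels), "position" and "rotation" of the camera in the world. Camera axes: x right, y down, z forward; pixel columns grow to the right and rows downward; lengths in mm; the calibration is good to about 2 mm. The wrist camera is an equidistant fisheye: a pixel r from the principal point sees the ray r / f radians off the axis. A picture is of the moment at which its call begins: read the wrist's pose just before it. get_calibration takes no time and is no camera call; for the wrist camera it gives the pose at the moment of the call.
- robot.finish_job(): hands the job in, once; it reports no verdict.
The state is a dict: "t": time; "qpos": joint angles; "dq": joint speeds; "effort": joint torques, N m; "tcp_pos": TCP position; "tcp_rot": TCP orientation; "force": force on the tool from outside, world axes, zero at the start; "wrist_torque": the same for the moment, N m; "width": finger opening in mm.
Only numpy, scipy, OpenCV 4.12 (cv2) and the standard library are available. Lean on these libraries where they do the work, as an engineer would, in place of code of your own. Each camera call takes 0.05 s, during which the arm holds its last target.

## Working session

There is one attempt and no reset: what is moved stays moved. The work goes in short steps, Python scripts to look and compute and a tool call to move; the robot and the scene stay as the last step left them, time stands still between calls to the robot, and variables do not carry over. Pictures are saved under pics/ and viewed, and the job is handed in when it is done.

Besides the shell and the picture viewer there is one more tool, called after "Request:" as a command line: name --argument value ..., lists and objects as JSON in quotes. carry_out: Moves the arm, as the interface text tells. Its arguments: {"type":"object","properties":{"commands":{"type":"string"},"grip_force":{"type":"number"}},"required":["commands"]}

```bash
ls -la; mkdir -p pics; python3 - <<'E'
from rig import robot
import cv2
s=robot.read_state()
for k,v in s.items(): print(k,v)
for n in ["side","top","wrist"]:
    c=robot.get_calibration(n); print(n,c)
    cv2.imwrite(f"pics/{n}0.png",robot.camera(n)[:,:,::-1])
E
```

```text
total 12
drwxr-xr-x  3 agent agent 4096 Dec  6 20:40 .
drwxr-xr-x 23 root  root  4096 Dec  6 20:40 ..
drwxr-xr-x  2 agent agent 4096 Dec  6 20:40 pics
t 0.0
qpos [ 1.11540156  0.33285653 -0.06469128  1.46097371  0.02160722  1.3498939
 -0.08850345]
dq [-8.00304557e-05 -1.85399330e-03  5.13685877e-04  1.06062190e-03
  8.16268802e-04 -6.31312790e-04 -8.58636257e-04]
effort [ 9.81434969e-04 -6.23244452e+01  2.54104589e-02 -3.89891160e+01
 -6.12640288e-02  3.98091017e-02  1.43551456e-04]
tcp_pos [ 261.94991734 -567.01597387  221.74803686]
tcp_rot [[ 9.07792270e-01  4.19419530e-01 -6.72083680e-04]
 [ 4.19420061e-01 -9.07791387e-01  1.26876215e-03]
 [-7.79681511e-05 -1.43365785e-03 -9.99998969e-01]]
force [-0.55198375  0.22849454 -0.76092905]
wrist_torque [-0.00433533 -0.029543   -0.03361937]
width 87.07070332404435
side {'fovy': 43.446975090534195, 'cx': 251.92071143589789, 'cy': 194.35563643483806, 'position': array([ 602.80280143, -920.91503609,  554.09085244]), 'rotation': array([[ 0.99895408,  0.00407157, -0.04554302],
       [ 0.04167073, -0.49108403,  0.87011495],
       [-0.01882272, -0.87110269, -0.49074006]])}
top {'fovy': 47.67808620204394, 'cx': 253.12645565321472, 'cy': 195.27078748237, 'position': array([ 416.75730691, -109.15549689,  961.95099295]), 'rotation': array([[ 0.02735231, -0.98617119,  0.16345712],
       [-0.99962484, -0.02675079,  0.00588042],
       [-0.00142649, -0.16355664, -0.98653291]])}
wrist {'fovy': 65.70646984690485, 'cx': 256.0949503472299, 'cy': 191.54024785846684, 'position': array([ 334.99891918, -533.72463538,  384.8912468 ]), 'rotation': array([[ 4.19007837e-01, -8.67969674e-01, -2.66572838e-01],
       [-9.07982422e-01, -4.00735413e-01, -1.22388932e-01],
       [-5.95294626e-04,  2.93325372e-01, -9.56012485e-01]])}
```

View pics/top0.png

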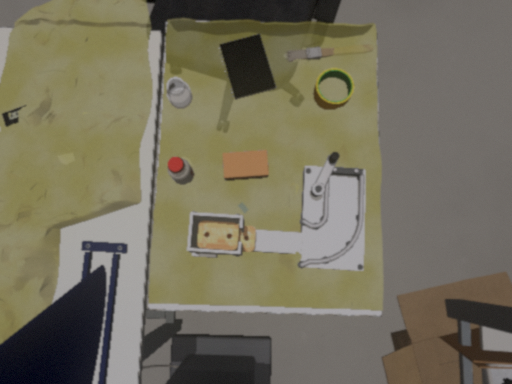

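View pics/side0.png

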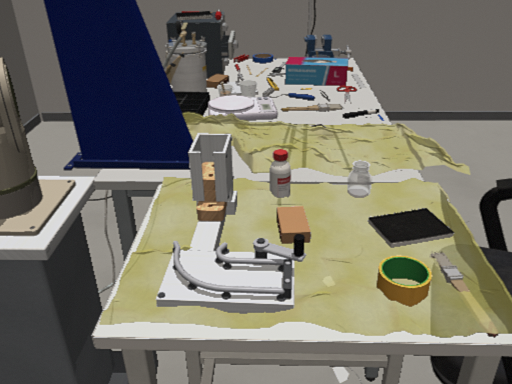

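View pics/wrist0.png

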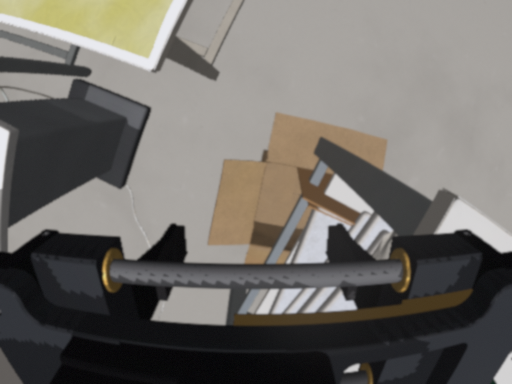

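```bash
python3 - <<'E'
import cv2
a=cv2.imread("pics/top0.png"); 
cv2.imwrite("pics/top0z.png",cv2.resize(a[140:290,175:385],None,fx=3.8,fy=3.8,interpolation=cv2.INTER_CUBIC))
a=cv2.imread("pics/side0.png"); 
cv2.imwrite("pics/side0z.png",cv2.resize(a[125:315,150:320],None,fx=3.1,fy=3.1,interpolation=cv2.INTER_CUBIC))
E
```

```text
(no output)
```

View pics/top0z.png

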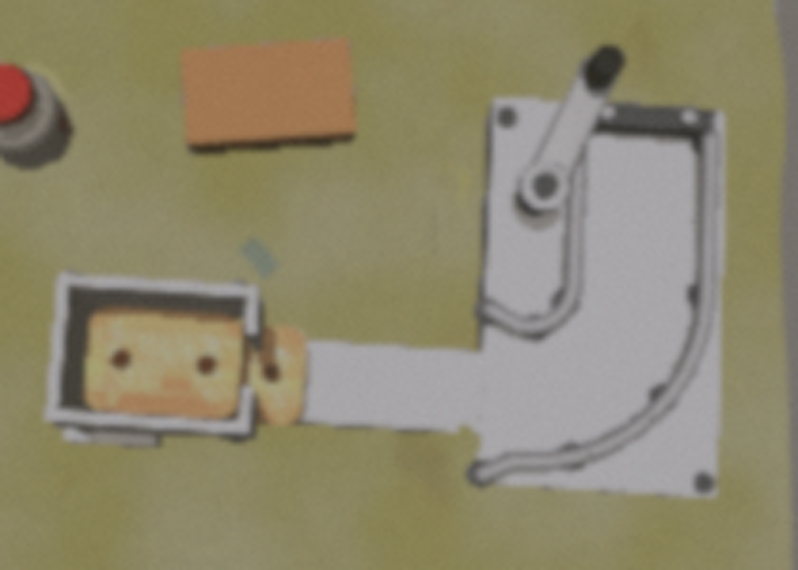

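View pics/side0z.png

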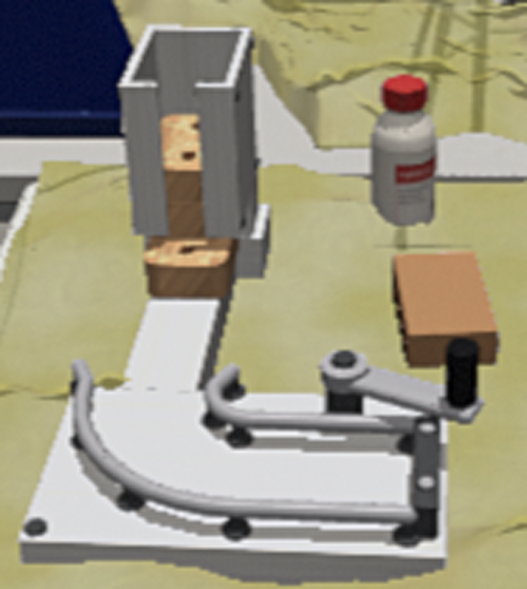

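```bash
cat > h.py <<'E'
import numpy as np, cv2
from rig import robot
from scipy.optimize import least_squares
cal={n:robot.get_calibration(n) for n in ("side","top")}
def proj(n,P,c=None):
    c=c or cal[n]; f=192/np.tan(np.radians(c['fovy']/2))
    p=(np.atleast_2d(P)-c['position'])@c['rotation']
    return np.c_[c['cx']+f*p[:,0]/p[:,2], c['cy']+f*p[:,1]/p[:,2]]
def ray(n,uv,z):
    c=cal[n]; f=192/np.tan(np.radians(c['fovy']/2))
    d=c['rotation']@np.array([(uv[0]-c['cx'])/f,(uv[1]-c['cy'])/f,1])
    return c['position']+d*(z-c['position'][2])/d[2]
def rz(a): return np.array([[np.cos(a),-np.sin(a),0],[np.sin(a),np.cos(a),0],[0,0,1]])
E
cat > fit.py <<'E'
from h import *
T=[((262,283),(144,-35.5,176)),((253,437),(144,35.5,176)),((60,272),(241.5,-35.5,176)),((45,425),(241.5,35.5,176)),((481,350),(20,-23,36)),((475,432),(20,23,36))]
S=[((121,87),(144,35.5,176)),((237,90),(144,-35.5,176)),((255,32),(241.5,-35.5,176)),((150,27),(241.5,35.5,176)),((127,388),(20,23,36)),((207,388),(20,-23,36))]
tu=np.array([t[0] for t in T])/3.8+[175,140]; tp=np.array([t[1] for t in T],float)
su=np.array([t[0] for t in S])/3.1+[150,125]; sp=np.array([t[1] for t in S],float)
w=lambda q,P:P@rz(q[2]).T+[q[0],q[1],0]
def r(q): return np.r_[(proj("top",w(q,tp))-tu).ravel(),(proj("side",w(q,sp))-su).ravel()]
s=least_squares(r,[450,-300,1.57],loss='soft_l1',x_scale=[10,10,.05])
print(s.x); print(r(s.x).reshape(-1,2).round(1))
for n in("top","side"):
    a=cv2.imread(f"pics/{n}0.png"); a=cv2.resize(a,None,fx=3,fy=3,interpolation=cv2.INTER_CUBIC)
    th=np.linspace(np.pi/2,np.pi,15)
    L=[]
    for rr in(30,94): 
        L.append(np.array([[4,rr-62,56]]+[[rr*np.cos(t),-62+rr*np.sin(t),56] for t in th]+[[-rr,-152,56]]))
    L+= [np.array([[-30,-152,58],[-94,-152,58]]),np.array([[20,-23,36],[144,-23,36]]),np.array([[20,23,36],[144,23,36]]),np.array([[-4,-112,36],[-4,-112,73]])]
    L+= [np.array([[150,-27,36],[150,27,36]]) +[-29,0,26]]
    L+= [np.array([[144,-35.5,z],[144,35.5,z],[241.5,35.5,z],[241.5,-35.5,z],[144,-35.5,z]]) for z in(176,)]
    for l in L:
        cv2.polylines(a,[np.int32((proj(n,w(s.x,l.astype(float)))+.5)*3)],False,(0,0,255),1)
    cv2.imwrite(f"pics/{n}fit.png",a[400:880,500:1180] if n=="top" else a[360:950,430:1000])
E
python3 fit.py
```

```text
[ 472.32824346 -231.08634575    1.54451957]
[[-0.4 -0.3]
 [-0.3 -1.5]
 [-0.6 -0.2]
 [ 0.3 -1.3]
 [ 1.3 -1.1]
 [ 2.1 -0.9]
 [-0.1 -1.3]
 [-0.5 -1.8]
 [-0.9 -2.6]
 [-0.9 -1.3]
 [-1.2 -0. ]
 [-2.   0.6]]
```

View pics/topfit.png

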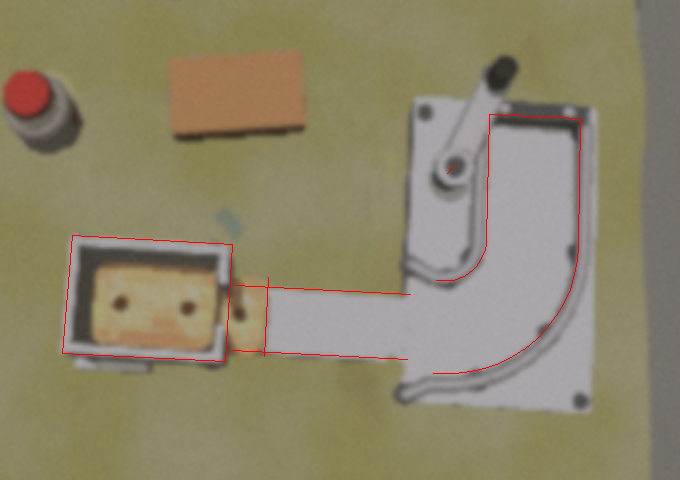

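View pics/sidefit.png

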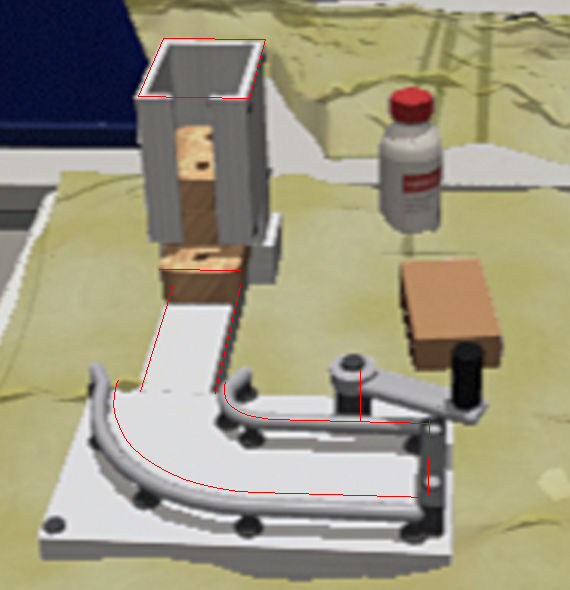

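```bash
cat > fit2.py <<'E'
import re
src=open('fit.py').read()
src=src.replace("w=lambda","""
tu=np.r_[tu,np.array([[955,567],[978,600],[1088,600]])/3-.3]; tp=np.r_[tp,[[-4,-112,76],[-25,-100,53],[-99,-100,53]]]
su=np.r_[su,np.array([[785,724],])/3-.3]; sp=np.r_[sp,[[-4,-112,78]]]
Wt=np.ones((len(tu),2)); Wt[4:6,0]=0; Wt[7:9,1]=0
Ws=np.ones((len(su),2)); Ws[4:6,1]=0;
W=np.r_[Wt.ravel(),Ws.ravel()]
w=lambda""").replace("def r(q): return ","def r(q): return W*").replace("fit.png","fit2.png")
exec(src)
E
python3 fit2.py
```

```text
[ 471.01555608 -231.62382468    1.53830287]
[[ 0.1 -0. ]
 [-0.1 -1.3]
 [-0.2 -0.3]
 [ 0.5 -1.4]
 [ 0.  -0.5]
 [ 0.  -0.3]
 [ 0.7 -0.9]
 [ 1.1 -0. ]
 [-0.6 -0. ]
 [-0.3 -1.2]
 [-0.8 -1.7]
 [-0.9 -2.5]
 [-0.9 -1.2]
 [-1.9  0. ]
 [-2.7  0. ]
 [ 0.7 -0.2]]
```

```bash
cat >> h.py <<'E'
from scipy.spatial.transform import Rotation as Ro
FX,FY,FA=471.2,-231.5,1.540
RF=rz(FA)
def f2w(p): return RF@np.array(p,float)+[FX,FY,0]
def w2f(p): return RF.T@(np.array(p,float)-[FX,FY,0])
def orient(lean,yaw=0):
    # feeder frame; y_t=-fy, z leaning to +x
    l=np.radians(lean); y=np.array([0,-1,0.]); z=np.array([np.sin(l),0,-np.cos(l)])
    return RF@rz(np.radians(yaw))@np.c_[np.cross(y,z),y,z]
def plan(target,lean,N,yaw=0,W=87,start=None,div=None):
    """rows from measured pose to target (feeder TCP)"""
    s=robot.read_state()
    p,R=(s['tcp_pos'],s['tcp_rot']) if start is None else start
    R2=orient(lean,yaw); P2=f2w(target)
    rv=Ro.from_matrix(R.T@R2).as_rotvec()
    d=(P2-p)/N
    for i in range(N):
        Rc=R@Ro.from_rotvec(rv*i/N).as_matrix()
        print(*(np.degrees(rv)/N/6).round(2),*(Rc.T@d/30).round(2),W,end="; ")
    print()
    return P2,R2
def where():
    s=robot.read_state(); R=RF.T@s['tcp_rot']; z=R[:,2]
    print("t",round(s['t'],2),"tcpF",w2f(s['tcp_pos']).round(1),"lean",np.degrees(np.arctan2(z[0],-z[2])).round(1),"zy",z[1].round(3),"yt",R[:,1].round(3),"F",(RF.T@s['force']).round(1),"w",round(s['width'],1),"q",s['qpos'].round(2))
E
python3 - <<'E'
from h import *
where()
# bottle, block
for n,uv,z in(("bottle cap",(177,164),115),("block",(246,165),30)): print(n,w2f(ray("top",uv,z)).round())
# nose of blank, marks
for uv in ((255,237),): print(w2f(ray("top",uv,62)).round(1))
a=plan((60,0,150),35,14)
E
```

```text
t 0.15 tcpF [-341.9  198.8  222. ] lean 0.1 zy 0.001 yt [-0.894 -0.447 -0.001] F [-0.3 -0.4 -0.1] w 87.0 q [ 1.12  0.33 -0.06  1.46  0.02  1.35 -0.09]
bottle cap [ 286. -136.  115.]
block [ 150. -162.   30.]
[121.6  -3.7  62. ]
0.23 0.37 -0.73 0.85 -0.64 0.17 87; 0.23 0.37 -0.73 0.89 -0.57 0.22 87; 0.23 0.37 -0.73 0.92 -0.5 0.27 87; 0.23 0.37 -0.73 0.95 -0.42 0.32 87; 0.23 0.37 -0.73 0.96 -0.34 0.36 87; 0.23 0.37 -0.73 0.97 -0.25 0.41 87; 0.23 0.37 -0.73 0.97 -0.17 0.45 87; 0.23 0.37 -0.73 0.96 -0.09 0.49 87; 0.23 0.37 -0.73 0.94 0.0 0.53 87; 0.23 0.37 -0.73 0.92 0.08 0.56 87; 0.23 0.37 -0.73 0.89 0.17 0.6 87; 0.23 0.37 -0.73 0.85 0.25 0.63 87; 0.23 0.37 -0.73 0.8 0.33 0.65 87; 0.23 0.37 -0.73 0.75 0.4 0.67 87;
```

Request:
carry_out --commands "0.23 0.37 -0.73 0.85 -0.64 0.1 87; 0.23 0.37 -0.73 0.89 -0.57 0.1 87; 0.23 0.37 -0.73 0.92 -0.5 0.2 87; 0.23 0.37 -0.73 0.95 -0.42 0.3 87; 0.23 0.37 -0.73 0.96 -0.34 0.36 87; 0.23 0.37 -0.73 0.97 -0.25 0.41 87; 0.23 0.37 -0.73 0.97 -0.17 0.45 87" --grip_force 20

```text
t: 1.02
tcp_pos: [367.9, -369.1, 194.4]
tcp_rot: [[0.547, 0.832, 0.095], [0.782, -0.548, 0.297], [0.299, -0.088, -0.95]]
force: [-1.1, -0.8, 0.0]
width: 87.1
```

```bash
python3 - <<'E'
from h import *
where()
a=plan((60,0,150),35,8)
E
```

```text
t 1.02 tcpF [-140.7   99.   194.4] lean 17.5 zy -0.086 yt [-0.522 -0.848 -0.088] F [-0.8  1.   0. ] w 87.1 q [ 1.09  0.28 -0.25  1.64 -0.21  1.41  0.3 ]
0.2 0.33 -0.64 0.83 -0.07 0.46 87; 0.2 0.33 -0.64 0.81 -0.01 0.49 87; 0.2 0.33 -0.64 0.8 0.06 0.52 87; 0.2 0.33 -0.64 0.77 0.12 0.54 87; 0.2 0.33 -0.64 0.74 0.18 0.57 87; 0.2 0.33 -0.64 0.71 0.24 0.59 87; 0.2 0.33 -0.64 0.67 0.3 0.6 87; 0.2 0.33 -0.64 0.63 0.36 0.62 87;
```

Request:
carry_out --commands "0.2 0.33 -0.64 0.83 -0.07 0.46 87; 0.2 0.33 -0.64 0.81 -0.01 0.49 87; 0.2 0.33 -0.64 0.8 0.06 0.52 87; 0.2 0.33 -0.64 0.77 0.12 0.54 87; 0.2 0.33 -0.64 0.74 0.18 0.57 87; 0.2 0.33 -0.64 0.71 0.24 0.59 87; 0.2 0.33 -0.64 0.67 0.3 0.6 87; 0.2 0.33 -0.64 0.63 0.36 0.62 87"

```text
t: 2.02
tcp_pos: [473.5, -170.8, 149.9]
tcp_rot: [[0.021, 1.0, 0.018], [0.817, -0.027, 0.576], [0.576, 0.002, -0.817]]
force: [-0.3, 0.5, -0.5]
width: 86.9
```

```bash
python3 - <<'E'
from h import *
where()
a=plan((95,0,98),35,4)
plan((139,0,35),35,4,start=a)
for n in ["side","top","wrist"]:
    cv2.imwrite(f"pics/{n}1.png",robot.camera(n)[:,:,::-1])
E
```

```text
t 2.02 tcpF [ 60.7  -0.4 149.9] lean 35.2 zy 0.0 yt [ 0.003 -1.     0.002] F [ 0.4  0.3 -0.5] w 86.9 q [ 0.96  0.42 -0.45  1.67 -0.36  1.4   0.61]
-0.0 -0.01 0.01 -0.02 -0.0 0.52 87; -0.0 -0.01 0.01 -0.02 -0.0 0.52 87; -0.0 -0.01 0.01 -0.01 -0.0 0.52 87; -0.0 -0.01 0.01 -0.01 -0.0 0.52 87; 
0.0 0.0 0.0 -0.0 0.0 0.64 87; 0.0 0.0 0.0 -0.0 0.0 0.64 87; 0.0 0.0 0.0 -0.0 0.0 0.64 87; 0.0 0.0 0.0 -0.0 0.0 0.64 87;
```

View pics/wrist1.png

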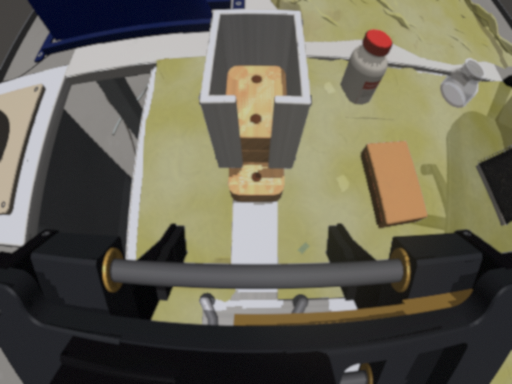

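View pics/side1.png

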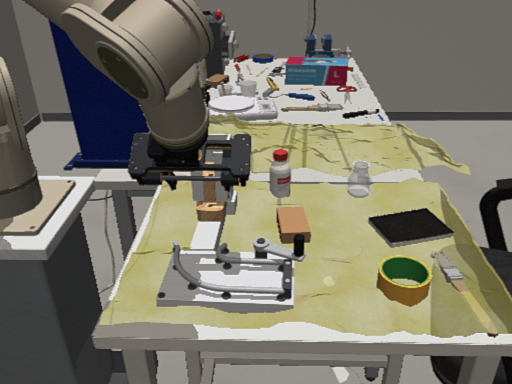

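Request:
carry_out --commands "0 0 0 0 0 0.6 87; 0 0 0 0 0 0.6 87; 0 0 0 0 0 0.6 87; 0 0 0 0 0 0.6 87; 0 0 0 0 0 0.6 87; 0 0 0 0 0 0.6 87; 0 0 0 0 0 0.6 87; 0 0 0 0 0 0.4 87"

```text
t: 3.18
tcp_pos: [474.8, -92.1, 36.2]
tcp_rot: [[0.025, 1.0, 0.018], [0.818, -0.031, 0.575], [0.575, 0.0, -0.818]]
force: [0.6, 0.6, 0.6]
width: 87.2
```

```bash
python3 - <<'E'
from h import *
where()
for n in ["side","wrist"]:
    cv2.imwrite(f"pics/{n}2.png",robot.camera(n)[:,:,::-1])
E
```

```text
t 3.17 tcpF [139.5   0.7  36.2] lean 35.1 zy -0.0 yt [-0. -1.  0.] F [ 0.6 -0.6  0.6] w 87.2 q [ 0.89  0.5  -0.49  1.85 -0.37  1.11  0.61]
```

View pics/wrist2.png

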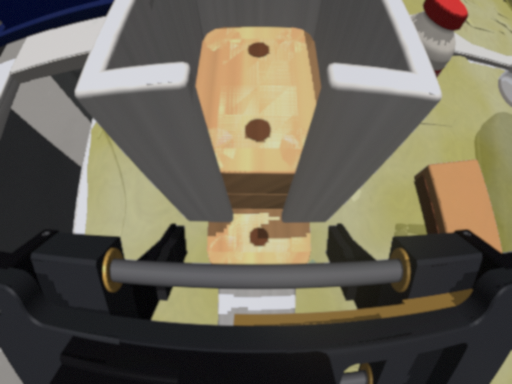

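View pics/side2.png

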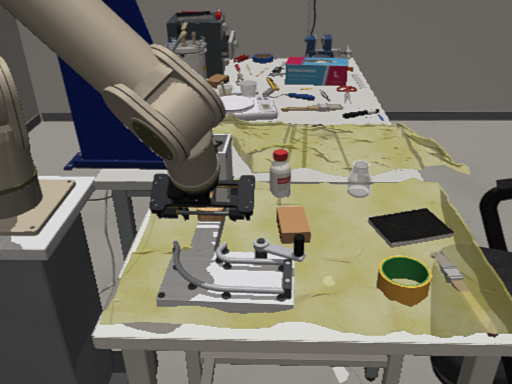

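Request:
carry_out --commands "0 0 0 0 0 0 50; 0 0 0 0 0 0 50; 0 0 0 0 0 0 50; 0 0 0 0 0 0 50; 0 0 0 0 0 0 50; 0 0 0 0 0 0 50" --grip_force 20

```text
t: 4.03
tcp_pos: [475.5, -93.3, 37.4]
tcp_rot: [[0.025, 0.999, 0.019], [0.818, -0.032, 0.574], [0.574, 0.001, -0.819]]
force: [-0.5, -0.6, 1.9]
width: 53.7
```

```bash
python3 - <<'E'
from h import *
where()
plan((139.5-80,0.5,36.2),35,8)
E
```

```text
t 4.03 tcpF [138.3   0.   37.4] lean 35.1 zy -0.002 yt [-0.001 -1.     0.001] F [-0.7  0.5  1.9] w 53.7 q [ 0.89  0.5  -0.49  1.85 -0.37  1.11  0.61]
0.0 -0.0 0.0 -0.27 -0.0 -0.18 87; 0.0 -0.0 0.0 -0.27 -0.0 -0.18 87; 0.0 -0.0 0.0 -0.27 -0.0 -0.18 87; 0.0 -0.0 0.0 -0.27 -0.0 -0.18 87; 0.0 -0.0 0.0 -0.27 -0.0 -0.18 87; 0.0 -0.0 0.0 -0.27 -0.0 -0.18 87; 0.0 -0.0 0.0 -0.27 -0.0 -0.18 87; 0.0 -0.0 0.0 -0.27 -0.0 -0.18 87;
```

Request:
carry_out --commands "0 0 0 -0.273 0 -0.191 50; 0 0 0 -0.273 0 -0.191 50; 0 0 0 -0.273 0 -0.191 50; 0 0 0 -0.273 0 -0.191 50; 0 0 0 -0.273 0 -0.191 50; 0 0 0 -0.273 0 -0.191 50; 0 0 0 -0.273 0 -0.191 50; 0 0 0 -0.273 0 -0.191 50"

```text
t: 5.03
tcp_pos: [472.9, -173.6, 37.4]
tcp_rot: [[0.025, 1.0, 0.019], [0.818, -0.031, 0.574], [0.575, 0.001, -0.818]]
force: [1.1, 2.0, 5.8]
width: 53.7
```

```bash
python3 - <<'E'
from h import *
where()
for n in ["side","wrist"]:
    cv2.imwrite(f"pics/{n}3.png",robot.camera(n)[:,:,::-1])
E
```

```text
t 5.03 tcpF [57.9  0.1 37.4] lean 35.1 zy -0.001 yt [-0.001 -1.     0.001] F [ 2.  -1.   5.8] w 53.7 q [ 0.95  0.57 -0.43  1.73 -0.32  1.21  0.67]
```

View pics/wrist3.png

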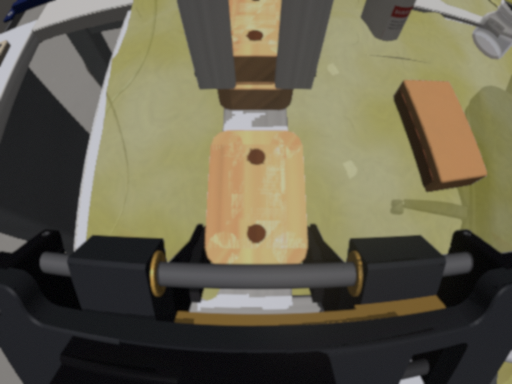

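View pics/side3.png

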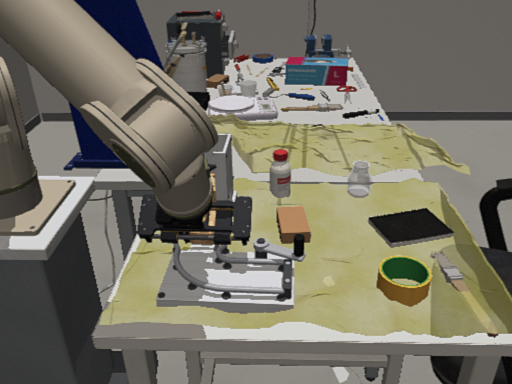

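Request:
carry_out --commands "0 0 0 0 0 0 87; 0 0 0 0 0 0 87; 0 0 0 0 0 0 87; 0 0 0 0.41 0 0.287 87; 0 0 0 0.41 0 0.287 87; 0 0 0 0.41 0 0.287 87; 0 0 0 0.41 0 0.287 87; 0 0 0 0 0 0 87"

```text
t: 6.12
tcp_pos: [474.6, -111.3, 37.4]
tcp_rot: [[0.023, 1.0, 0.018], [0.818, -0.029, 0.575], [0.575, 0.001, -0.818]]
force: [-0.3, -0.1, 0.4]
width: 86.9
```

```bash
python3 - <<'E'
from h import *
where()
for n in ["wrist"]:
    cv2.imwrite(f"pics/{n}4.png",robot.camera(n)[:,:,::-1])
E
```

```text
t 6.12 tcpF [120.2   0.3  37.4] lean 35.1 zy 0.0 yt [ 0.002 -1.     0.001] F [-0.1  0.3  0.4] w 86.9 q [ 0.9   0.52 -0.47  1.83 -0.36  1.14  0.62]
```

View pics/wrist4.png

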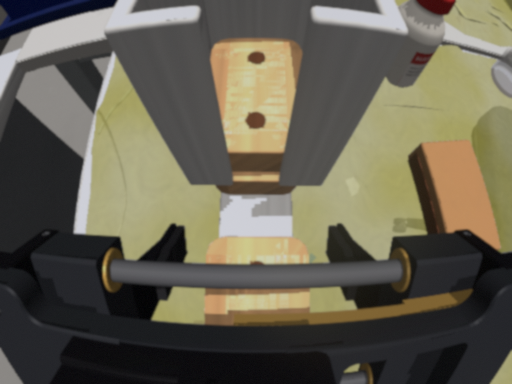

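Request:
carry_out --commands "0 0 0 0 0 0 50; 0 0 0 0 0 0 50; 0 0 0 0 0 0 50; 0 0 0 0 0 0 50; 0 0 0 0 0 0 50; 0 0 0 0 0 0 50"

```text
t: 6.92
tcp_pos: [474.7, -113.0, 37.2]
tcp_rot: [[0.025, 1.0, 0.019], [0.818, -0.032, 0.574], [0.574, 0.001, -0.819]]
force: [0.0, -0.2, -1.3]
width: 53.9
```

Request:
carry_out --commands "0 0 0 -0.273 0 -0.191 50; 0 0 0 -0.273 0 -0.191 50; 0 0 0 -0.273 0 -0.191 50; 0 0 0 -0.273 0 -0.191 50; 0 0 0 -0.273 0 -0.191 50; 0 0 0 -0.273 0 -0.191 50; 0 0 0 0 0 0 50"

```text
t: 7.8
tcp_pos: [473.0, -174.1, 37.2]
tcp_rot: [[0.026, 0.999, 0.02], [0.818, -0.033, 0.574], [0.574, 0.001, -0.819]]
force: [-0.4, -0.6, 1.5]
width: 53.7
```

```bash
python3 - <<'E'
from h import *
where()
for n in ["wrist","top","side"]:
    cv2.imwrite(f"pics/{n}5.png",robot.camera(n)[:,:,::-1])
E
```

```text
t 7.8 tcpF [57.4 -0.  37.2] lean 35.0 zy -0.002 yt [-0.002 -1.     0.001] F [-0.6  0.4  1.5] w 53.7 q [ 0.95  0.57 -0.43  1.73 -0.32  1.21  0.67]
```

View pics/wrist5.png

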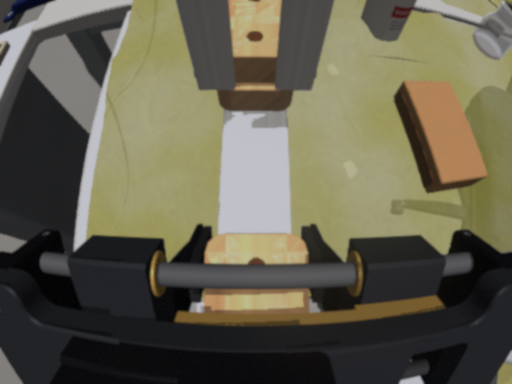

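View pics/top5.png

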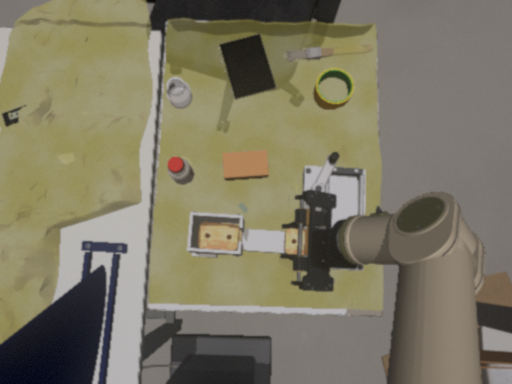

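View pics/side5.png

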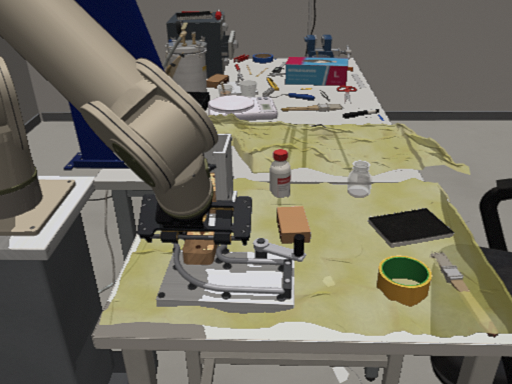

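Request:
carry_out --commands "0 0 0 0 0 0 87; 0 0 0 0 0 0 87; 0 0 0 0 0 0 87; 0 0 0 0.41 0 0.287 87; 0 0 0 0.41 0 0.287 87; 0 0 0 0.41 0 0.287 40; 0 0 0 0.153 0 -0.218 0; 0 0 0 0 0 0 0" --grip_force 20

```text
t: 8.95
tcp_pos: [474.7, -128.5, 45.9]
tcp_rot: [[0.025, 0.999, 0.02], [0.819, -0.032, 0.573], [0.574, 0.002, -0.819]]
force: [0.7, 0.1, 0.5]
width: 64.6
```

Request:
carry_out --commands "0 0 0 0 0 0 0; 0 0 0 0 0 0 0; 0 0 0 0 0 0 0; 0 0 0 0 0 0 0; 0 0 0 0 0 0 0; 0 0 0 0 0 0 0"

```text
t: 9.7
tcp_pos: [474.2, -127.9, 45.2]
tcp_rot: [[0.025, 1.0, 0.019], [0.818, -0.031, 0.574], [0.575, 0.001, -0.818]]
force: [-0.1, -0.1, -0.1]
width: 5.7
```

```bash
python3 - <<'E'
from h import *
where()
for n in ["wrist","top"]:
    cv2.imwrite(f"pics/{n}6.png",robot.camera(n)[:,:,::-1])
a=cv2.imread("pics/top6.png")
cv2.imwrite("pics/top6z.png",cv2.resize(a[140:290,175:385],None,fx=3.8,fy=3.8,interpolation=cv2.INTER_CUBIC))
E
```

```text
t 9.7 tcpF [103.7   0.2  45.2] lean 35.1 zy -0.001 yt [-0.001 -1.     0.001] F [-0.1  0.1 -0.1] w 5.7 q [ 0.92  0.52 -0.46  1.8  -0.35  1.17  0.63]
```

View pics/wrist6.png

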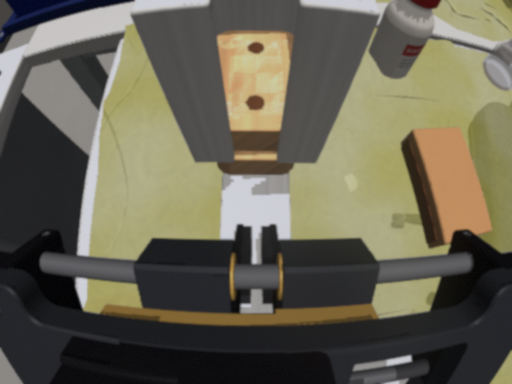

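View pics/top6z.png

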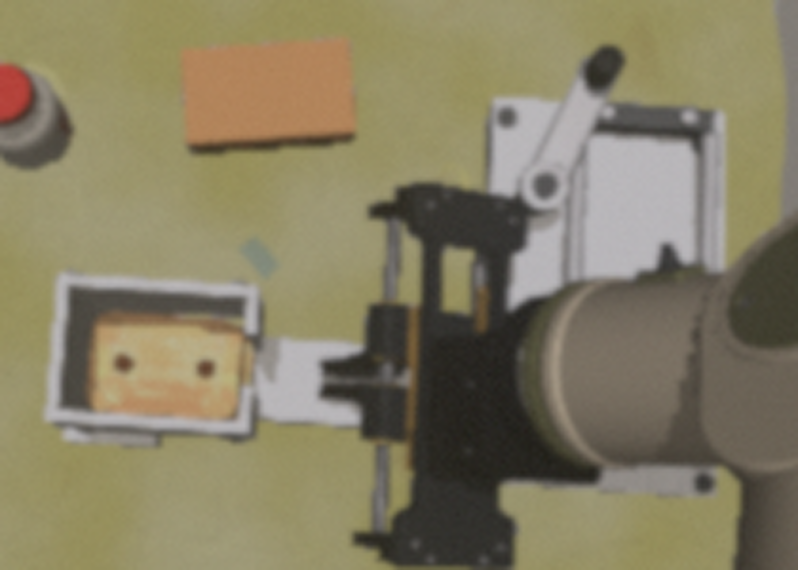

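```bash
cat > traj.py <<'E'
from h import *
def pt(ph):
    p=np.radians(ph); n=np.array([np.cos(p),np.sin(p)])
    tail=np.array([-62*np.sin(p)+40*np.cos(p),-62+62*np.cos(p)+40*np.sin(p)])
    h=11.6*np.cos(p)+15*np.sin(p)
    return np.r_[tail+n*h+[11.9,0],45]
def rows(P,N=1,start=None,W=0):
    R=orient(35.1); p=robot.read_state()['tcp_pos'] if start is None else f2w(start)
    for q in P:
        d=R.T@(f2w(q)-p)/30; p=f2w(q)
        print("0 0 0",*d.round(2),W,end="; ")
    print()
if __name__=="__main__":
    T=[pt(x) for x in np.arange(0,91,7.5)]+[np.array([-50,y,45.]) for y in (-16,-26,-36,-46,-54)]
    print(np.array(T).round(1).tolist())
    rows([(90,0,45),(77,0,45)]+T)
E
python3 traj.py
```

```text
[[63.5, 0.0, 45.0], [56.8, 6.4, 45.0], [49.1, 12.1, 45.0], [40.3, 16.9, 45.0], [30.7, 20.5, 45.0], [20.4, 22.7, 45.0], [9.6, 23.4, 45.0], [-1.4, 22.5, 45.0], [-12.4, 19.9, 45.0], [-23.1, 15.6, 45.0], [-33.1, 9.6, 45.0], [-42.2, 2.0, 45.0], [-50.1, -7.0, 45.0], [-50.0, -16.0, 45.0], [-50.0, -26.0, 45.0], [-50.0, -36.0, 45.0], [-50.0, -46.0, 45.0], [-50.0, -54.0, 45.0]]
0 0 0 -0.38 0.01 -0.26 0; 0 0 0 -0.35 -0.0 -0.25 0; 0 0 0 -0.37 -0.0 -0.26 0; 0 0 0 -0.18 -0.21 -0.13 0; 0 0 0 -0.21 -0.19 -0.15 0; 0 0 0 -0.24 -0.16 -0.17 0; 0 0 0 -0.26 -0.12 -0.18 0; 0 0 0 -0.28 -0.07 -0.2 0; 0 0 0 -0.29 -0.02 -0.21 0; 0 0 0 -0.3 0.03 -0.21 0; 0 0 0 -0.3 0.09 -0.21 0; 0 0 0 -0.29 0.14 -0.2 0; 0 0 0 -0.27 0.2 -0.19 0; 0 0 0 -0.25 0.25 -0.17 0; 0 0 0 -0.22 0.3 -0.15 0; 0 0 0 0.0 0.3 0.0 0; 0 0 0 -0.0 0.33 -0.0 0; 0 0 0 -0.0 0.33 -0.0 0; 0 0 0 0.0 0.33 0.0 0; 0 0 0 0.0 0.27 0.0 0;
```

Request:
carry_out --commands "0 0 0 -0.38 0 -0.26 0; 0 0 0 -0.36 0 -0.25 0; 0 0 0 -0.36 0 -0.25 0; 0 0 0 -0.19 -0.1 -0.13 0; 0 0 0 -0.21 -0.18 -0.15 0; 0 0 0 -0.24 -0.16 -0.17 0; 0 0 0 -0.26 -0.12 -0.18 0"

```text
t: 10.68
tcp_pos: [454.7, -200.9, 44.9]
tcp_rot: [[0.025, 1.0, 0.019], [0.818, -0.031, 0.574], [0.575, 0.001, -0.818]]
force: [-0.8, -0.0, 0.8]
width: 0.8
```

```bash
python3 - <<'E'
from h import *
where()
for n in ["wrist","top","side"]:
    cv2.imwrite(f"pics/{n}7.png",robot.camera(n)[:,:,::-1])
a=cv2.imread("pics/top7.png")
b=cv2.imread("pics/side7.png")
cv2.imwrite("pics/z7.png",np.hstack([cv2.resize(a[140:290,255:385],(390,450),interpolation=cv2.INTER_CUBIC),cv2.resize(b[190:320,150:268],(408,450),interpolation=cv2.INTER_CUBIC)]))
E
```

```text
t 10.68 tcpF [30.1 17.5 44.9] lean 35.1 zy -0.001 yt [-0.001 -1.     0.001] F [-0.1  0.8  0.8] w 0.8 q [ 0.99  0.56 -0.41  1.72 -0.31  1.25  0.71]
```

View pics/wrist7.png

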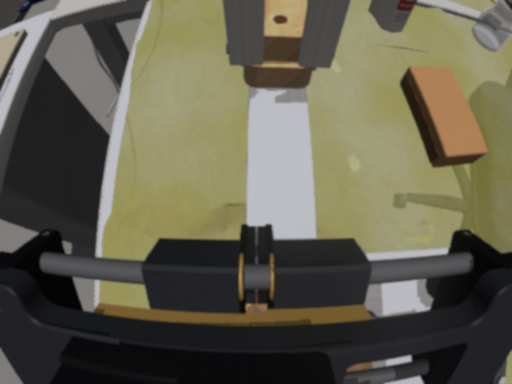

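View pics/z7.png

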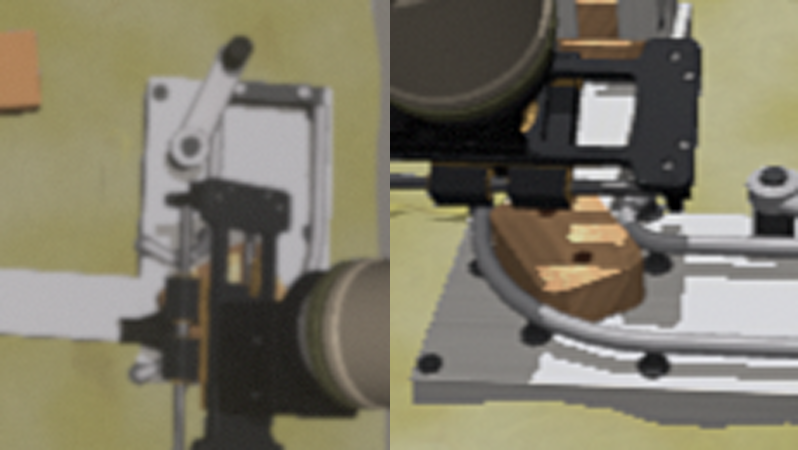

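```bash
python3 - <<'E'
from traj import *
rows([(20,16.5,45),(10,15,45),(-1,13.5,45),(-12,10,45),(-23,5,45),(-33,-1,45),(-42,-8,45),(-50,-16,45)])
E
```

```text
0 0 0 -0.26 0.02 -0.2 0; 0 0 0 -0.27 0.05 -0.19 0; 0 0 0 -0.3 0.05 -0.21 0; 0 0 0 -0.3 0.12 -0.21 0; 0 0 0 -0.3 0.17 -0.21 0; 0 0 0 -0.27 0.2 -0.19 0; 0 0 0 -0.25 0.23 -0.17 0; 0 0 0 -0.22 0.27 -0.15 0;
```

Request:
carry_out --commands "0 0 0 -0.27 0.03 -0.19 0; 0 0 0 -0.27 0.05 -0.19 0; 0 0 0 -0.3 0.05 -0.21 0; 0 0 0 -0.3 0.12 -0.21 0"

```text
t: 11.32
tcp_pos: [461.4, -243.4, 44.7]
tcp_rot: [[0.026, 0.999, 0.019], [0.818, -0.032, 0.574], [0.574, 0.001, -0.819]]
force: [0.7, 0.2, 0.6]
width: 0.2
```

```bash
python3 - <<'E'
from h import *
where()
for n in ["top","side"]:
    cv2.imwrite(f"pics/{n}8.png",robot.camera(n)[:,:,::-1])
a=cv2.imread("pics/top8.png")
b=cv2.imread("pics/side8.png")
cv2.imwrite("pics/z8.png",np.hstack([cv2.resize(a[140:290,255:385],(390,450),interpolation=cv2.INTER_CUBIC),cv2.resize(b[190:320,150:268],(408,450),interpolation=cv2.INTER_CUBIC)]))
E
```

```text
t 11.32 tcpF [-12.2   9.4  44.7] lean 35.1 zy -0.001 yt [-0.001 -1.     0.001] F [ 0.2 -0.7  0.6] w 0.2 q [ 1.    0.62 -0.39  1.63 -0.28  1.31  0.73]
```

View pics/z8.png

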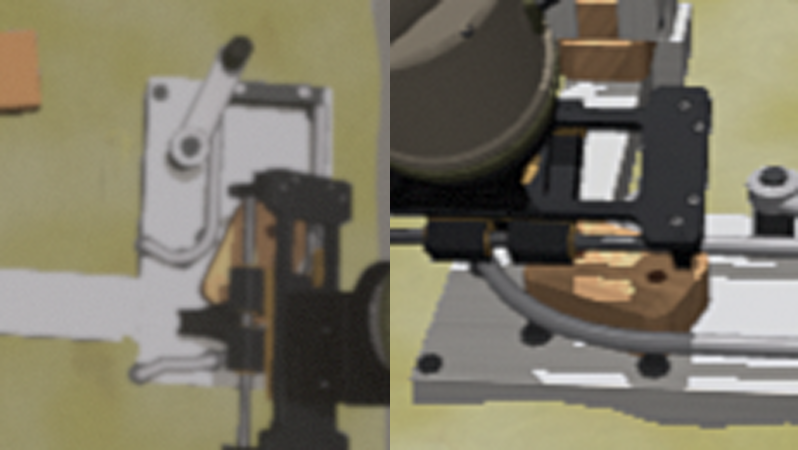

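Request:
carry_out --commands "0 0 0 -0.3 0.17 -0.21 0; 0 0 0 -0.27 0.2 -0.19 0; 0 0 0 -0.25 0.23 -0.17 0; 0 0 0 -0.22 0.27 -0.15 0; 0 0 0 0 0.27 0 0"

```text
t: 12.05
tcp_pos: [494.8, -282.1, 44.5]
tcp_rot: [[0.026, 0.999, 0.019], [0.818, -0.032, 0.574], [0.574, 0.001, -0.819]]
force: [-1.1, 0.3, 0.6]
width: 0.5
```

```bash
python3 - <<'E'
from h import *
where()
for n in ["top","side"]:
    cv2.imwrite(f"pics/{n}9.png",robot.camera(n)[:,:,::-1])
a=cv2.imread("pics/top9.png")
b=cv2.imread("pics/side9.png")
cv2.imwrite("pics/z9.png",np.hstack([cv2.resize(a[140:290,255:385],(390,450),interpolation=cv2.INTER_CUBIC),cv2.resize(b[190:320,150:268],(408,450),interpolation=cv2.INTER_CUBIC)]))
E
```

```text
t 12.05 tcpF [-49.9 -25.2  44.5] lean 35.1 zy -0.002 yt [-0.001 -1.     0.001] F [0.3 1.1 0.6] w 0.5 q [ 0.97  0.71 -0.37  1.47 -0.26  1.37  0.71]
```

View pics/z9.png

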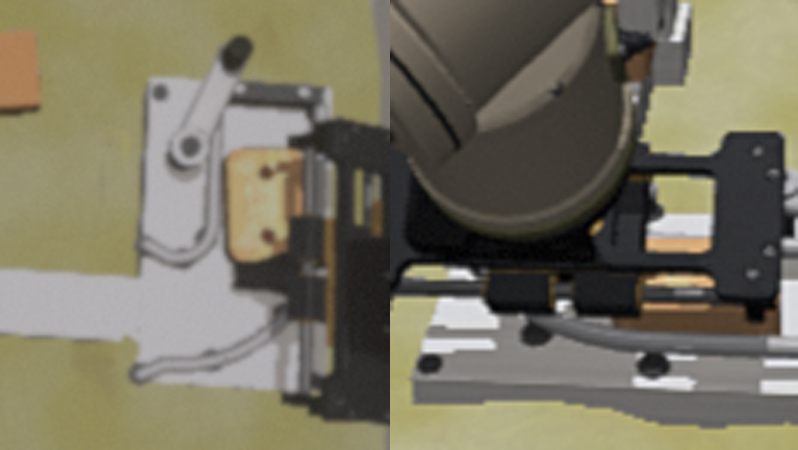

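Request:
carry_out --commands "0 0 0 0 0.27 0 0; 0 0 0 0 0.27 0 0; 0 0 0 0 0.2 0 0; 0 0 0 0 0.13 0 0; 0 0 0 0 0 0 0"

```text
t: 12.78
tcp_pos: [520.7, -282.0, 44.6]
tcp_rot: [[0.025, 1.0, 0.019], [0.818, -0.031, 0.574], [0.575, 0.001, -0.818]]
force: [0.1, 0.1, 0.5]
width: 0.6
```

```bash
python3 - <<'E'
from h import *
where()
for n in ["top","side"]:
    cv2.imwrite(f"pics/{n}10.png",robot.camera(n)[:,:,::-1])
a=cv2.imread("pics/top10.png")
b=cv2.imread("pics/side10.png")
cv2.imwrite("pics/z10.png",np.hstack([cv2.resize(a[140:290,255:385],(390,450),interpolation=cv2.INTER_CUBIC),cv2.resize(b[190:320,150:268],(408,450),interpolation=cv2.INTER_CUBIC)]))
E
```

```text
t 12.78 tcpF [-49.  -51.   44.6] lean 35.1 zy -0.001 yt [-0.    -1.     0.001] F [ 0.1 -0.1  0.5] w 0.6 q [ 0.94  0.74 -0.37  1.41 -0.26  1.38  0.68]
```

View pics/z10.png

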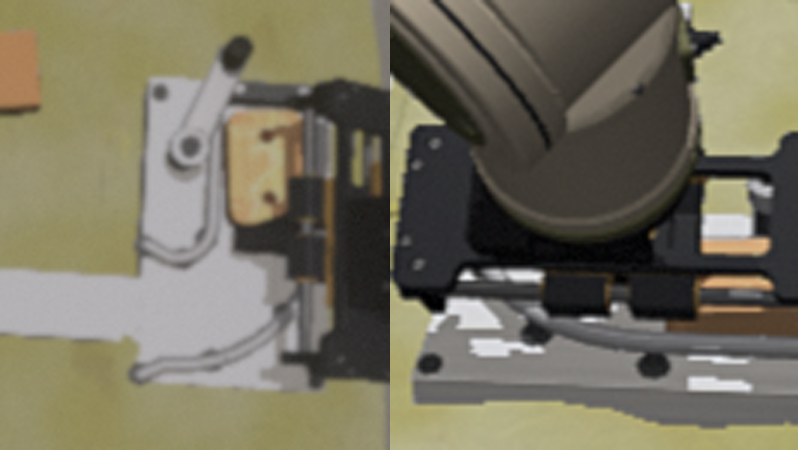

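Request:
carry_out --commands "0 0 0 0 0.07 0 0; 0 0 0 0 0.07 0 0; 0 0 0 0 0.07 0 0; 0 0 0 0 0 0 0"

```text
t: 13.38
tcp_pos: [526.9, -282.3, 44.7]
tcp_rot: [[0.025, 1.0, 0.019], [0.818, -0.031, 0.574], [0.575, 0.001, -0.818]]
force: [0.1, 1.1, -0.7]
width: 0.7
```

Request:
carry_out --commands "0 0 0 0 0.06 0 0; 0 0 0 0 0.06 0 0; 0 0 0 0 0 0 0"

```text
t: 13.75
tcp_pos: [528.9, -282.0, 44.6]
tcp_rot: [[0.026, 1.0, 0.016], [0.817, -0.03, 0.576], [0.576, -0.002, -0.818]]
force: [-7.6, 1.9, 3.4]
width: 0.5
```

Request:
carry_out --commands "0 0 0 0 -0.2 0 0; 0 0 0 0 -0.3 0 0; 0 0 0 0 0 -0.8 0; 0 0 0 0 0 -1 0; 0 0 0 0 0 -1 0; 0 0 0 0 0 -1 0; 0 0 0 0 0 -0.6 0"

```text
t: 14.62
tcp_pos: [512.5, -359.2, 154.0]
tcp_rot: [[0.025, 0.999, 0.02], [0.819, -0.033, 0.573], [0.573, 0.002, -0.819]]
force: [0.3, 0.5, -0.9]
width: 0.1
```

```bash
python3 - <<'E'
from h import *
where()
for n in ["top","side"]:
    cv2.imwrite(f"pics/{n}11.png",robot.camera(n)[:,:,::-1])
a=cv2.imread("pics/top11.png")
b=cv2.imread("pics/side11.png")
cv2.imwrite("pics/z11.png",np.hstack([cv2.resize(a[140:290,255:385],(390,450),interpolation=cv2.INTER_CUBIC),cv2.resize(b[190:320,150:310],(408,332),interpolation=cv2.INTER_CUBIC) if 0 else cv2.resize(b[170:320,180:316],(408,450),interpolation=cv2.INTER_CUBIC)]))
E
```

```text
t 14.62 tcpF [-126.4  -45.2  154. ] lean 35.0 zy -0.003 yt [-0.002 -1.     0.002] F [ 0.5 -0.3 -0.9] w 0.1 q [ 0.98  0.73 -0.34  1.18 -0.25  1.64  0.68]
```

View pics/z11.png

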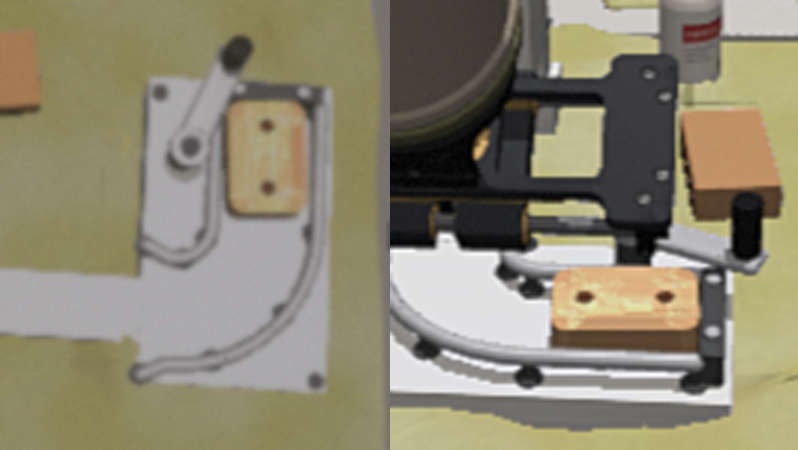

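```bash
python3 - <<'E'
from traj import *
k=w2f(ray("top",(334,156.5),109)); print(k, np.arctan2(-(k[1]+112),-(k[0]+4)), np.hypot(k[0]+4,k[1]+112))
print("blank marks",w2f(ray("top",(255+267/3-.3,140+125/3-.3),62)),w2f(ray("top",(255+267/3-.3,140+188/3-.3),62)))
rows([(-100,-80,154),(-85,-110,154),(-75,-140,154),(-65,-170,154),(-55,-200,150),(-45,-215,135),(-35,-215,110),(-28,-212,86)])
E
```

```text
[ -28.36238911 -171.5846193   109.        ] 1.1826664910379114 64.37276489698007
blank marks [ -58.49548239 -131.44092257   62.        ] [-59.57472701 -86.63535598  62.        ]
0 0 0 0.73 1.15 0.52 0; 0 0 0 0.41 1.0 0.29 0; 0 0 0 0.27 1.0 0.19 0; 0 0 0 0.27 1.0 0.19 0; 0 0 0 0.2 1.0 0.3 0; 0 0 0 -0.01 0.5 0.6 0; 0 0 0 -0.21 0.0 0.87 0; 0 0 0 -0.27 -0.1 0.79 0;
```

Request:
carry_out --commands "0 0 0 0.73 1 0.52 0; 0 0 0 0.41 1 0.29 0; 0 0 0 0.27 1 0.19 0; 0 0 0 0.27 1 0.19 0; 0 0 0 0.2 1 0.3 0; 0 0 0 0 0.65 0.6 0; 0 0 0 -0.21 0 0.8 0"

```text
t: 15.6
tcp_pos: [686.2, -270.5, 108.9]
tcp_rot: [[0.023, 1.0, 0.018], [0.818, -0.03, 0.575], [0.575, 0.001, -0.818]]
force: [0.2, -0.8, -0.2]
width: 0.7
```

```bash
python3 - <<'E'
from traj import *
where()
for n in ["top","side"]:
    cv2.imwrite(f"pics/{n}12.png",robot.camera(n)[:,:,::-1])
a=cv2.imread("pics/top12.png")
b=cv2.imread("pics/side12.png")
cv2.imwrite("pics/z12.png",np.hstack([cv2.resize(a[120:270,255:385],(390,450),interpolation=cv2.INTER_CUBIC),cv2.resize(b[170:320,210:346],(408,450),interpolation=cv2.INTER_CUBIC)]))
rows([(-28,-213,86)])
E
```

```text
t 15.6 tcpF [ -32.3 -216.1  108.9] lean 35.1 zy -0.0 yt [ 0.001 -1.     0.001] F [-0.8 -0.2 -0.2] w 0.7 q [ 0.72  0.94 -0.36  0.92 -0.26  1.59  0.46]
0 0 0 -0.28 -0.02 0.63 0;
```

View pics/z12.png

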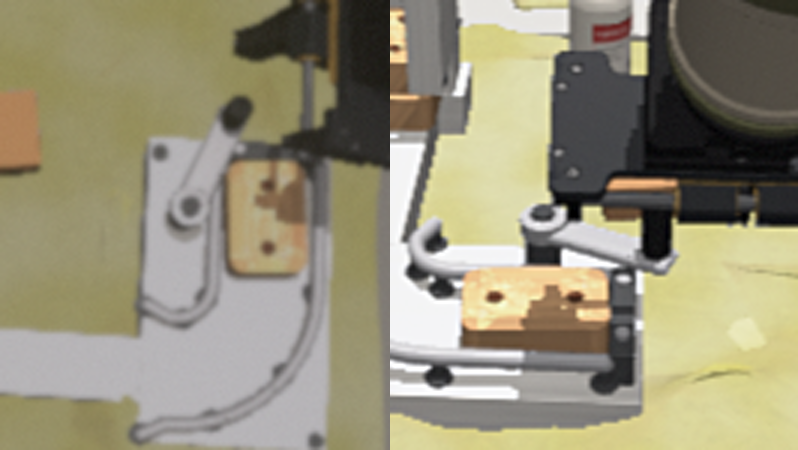

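```bash
python3 - <<'E'
from traj import *
rows([(-28,-213,86),(-28,-200,86),(-37,-193,86),(-46,-186,86),(-52,-178,86),(-58,-170,86),(-63,-160,86),(-65,-150,86)])
E
```

```text
0 0 0 -0.28 -0.02 0.63 0; 0 0 0 0.0 -0.43 0.0 0; 0 0 0 -0.25 -0.23 -0.17 0; 0 0 0 -0.25 -0.23 -0.17 0; 0 0 0 -0.16 -0.27 -0.12 0; 0 0 0 -0.16 -0.27 -0.12 0; 0 0 0 -0.14 -0.33 -0.1 0; 0 0 0 -0.05 -0.33 -0.04 0;
```

Request:
carry_out --commands "0 0 0 -0.28 0 0.63 0; 0 0 0 0 -0.43 0 0; 0 0 0 -0.25 -0.23 -0.17 0; 0 0 0 -0.25 -0.23 -0.17 0; 0 0 0 -0.16 -0.27 -0.12 0; 0 0 0 -0.16 -0.27 -0.12 0; 0 0 0 -0.14 -0.33 -0.1 0; 0 0 0 -0.05 -0.33 -0.04 0"

```text
t: 16.7
tcp_pos: [620.7, -304.0, 90.5]
tcp_rot: [[0.025, 0.999, 0.019], [0.818, -0.032, 0.574], [0.574, 0.001, -0.819]]
force: [-0.2, -0.6, 0.9]
width: 0.4
```

```bash
python3 - <<'E'
from traj import *
where()
for n in ["top","side"]:
    cv2.imwrite(f"pics/{n}13.png",robot.camera(n)[:,:,::-1])
a=cv2.imread("pics/top13.png")
b=cv2.imread("pics/side13.png")
cv2.imwrite("pics/z13.png",np.hstack([cv2.resize(a[120:270,255:385],(390,450),interpolation=cv2.INTER_CUBIC),cv2.resize(b[170:320,210:346],(408,450),interpolation=cv2.INTER_CUBIC)]))
E
```

```text
t 16.7 tcpF [ -67.9 -151.6   90.5] lean 35.1 zy -0.001 yt [-0.001 -1.     0.001] F [-0.6  0.2  0.9] w 0.4 q [ 0.82  0.88 -0.36  1.07 -0.25  1.54  0.56]
```

View pics/z13.png

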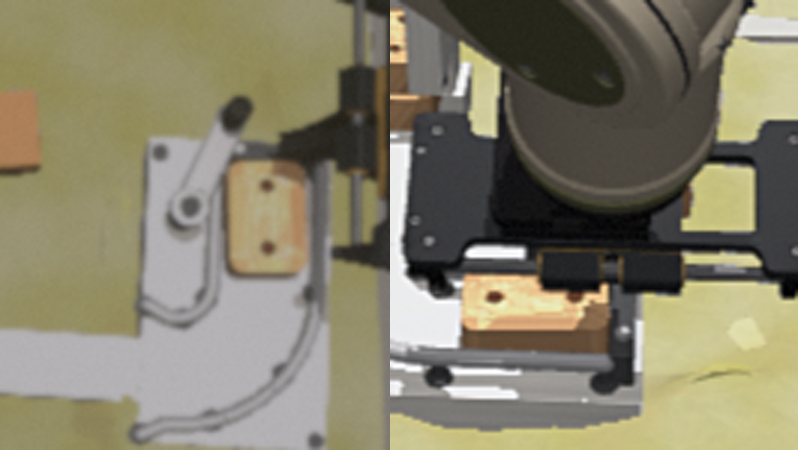

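```bash
python3 - <<'E'
from traj import *
rows([(-68,-180,90),(-66,-209,90),(-50,-222,90),(-34,-222,90),(-18,-222,86),(-18,-210,86),(-18,-201,86)])
rows([(-22,-196,86),(-29,-191,86),(-37,-185,86)],start=(-18,-201,86))
rows([(-44.5,-178,86),(-51,-169,86),(-56,-160,86),(-59,-150,86),(-61,-140,86),(-61,-135,86)],start=(-37,-185,86))
E
```

```text
0 0 0 -0.0 0.96 0.03 0; 0 0 0 0.05 0.97 0.04 0; 0 0 0 0.44 0.43 0.31 0; 0 0 0 0.44 0.0 0.31 0; 0 0 0 0.36 -0.0 0.42 0; 0 0 0 0.0 -0.4 0.0 0; 0 0 0 0.0 -0.3 0.0 0; 
0 0 0 -0.11 -0.17 -0.08 0; 0 0 0 -0.19 -0.17 -0.13 0; 0 0 0 -0.22 -0.2 -0.15 0; 
0 0 0 -0.2 -0.23 -0.14 0; 0 0 0 -0.18 -0.3 -0.12 0; 0 0 0 -0.14 -0.3 -0.1 0; 0 0 0 -0.08 -0.33 -0.06 0; 0 0 0 -0.05 -0.33 -0.04 0; 0 0 0 0.0 -0.17 0.0 0;
```

Request:
carry_out --commands "0 0 0 0 0.96 0.03 0; 0 0 0 0.05 0.97 0.04 0; 0 0 0 0.44 0.43 0.31 0; 0 0 0 0.44 0 0.31 0; 0 0 0 0.36 0 0.42 0; 0 0 0 0 -0.3 0 0; 0 0 0 0 0 0 0"

```text
t: 17.68
tcp_pos: [683.9, -255.9, 86.0]
tcp_rot: [[0.026, 0.999, 0.019], [0.819, -0.032, 0.573], [0.574, 0.001, -0.819]]
force: [0.1, -0.8, 1.2]
width: 0.5
```

```bash
python3 - <<'E'
from traj import *
where()
for n in ["top","side"]:
    cv2.imwrite(f"pics/{n}14.png",robot.camera(n)[:,:,::-1])
a=cv2.imread("pics/top14.png")
b=cv2.imread("pics/side14.png")
cv2.imwrite("pics/z14.png",np.hstack([cv2.resize(a[120:270,255:385],(390,450),interpolation=cv2.INTER_CUBIC),cv2.resize(b[170:320,210:346],(408,450),interpolation=cv2.INTER_CUBIC)]))
E
```

```text
t 17.68 tcpF [ -17.8 -213.3   86. ] lean 35.0 zy -0.001 yt [-0.002 -1.     0.001] F [-0.8 -0.1  1.2] w 0.5 q [ 0.72  0.93 -0.37  0.98 -0.26  1.53  0.47]
```

View pics/z14.png

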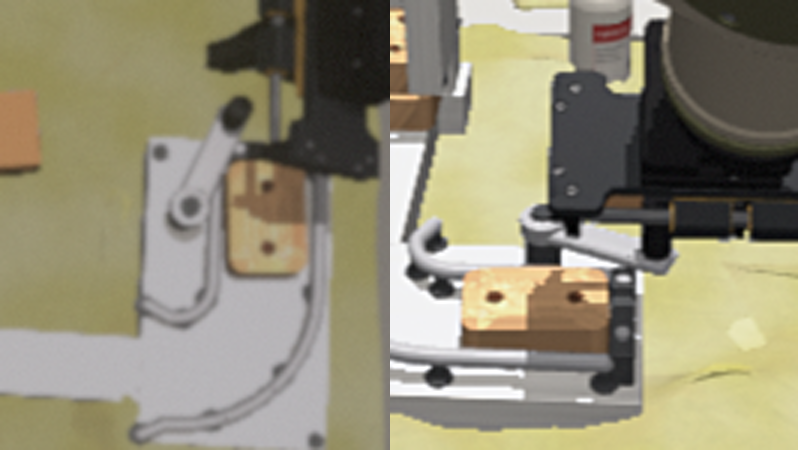

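Request:
carry_out --commands "0 0 0 0 -0.4 0 0; 0 0 0 -0.11 -0.17 -0.08 0; 0 0 0 -0.19 -0.17 -0.13 0; 0 0 0 -0.22 -0.2 -0.15 0"

```text
t: 18.27
tcp_pos: [657.6, -274.6, 85.9]
tcp_rot: [[0.025, 0.999, 0.024], [0.819, -0.034, 0.572], [0.573, 0.005, -0.82]]
force: [10.8, -5.8, -1.5]
width: 0.1
```

```bash
python3 - <<'E'
from traj import *
where()
for n in ["top","side"]:
    cv2.imwrite(f"pics/{n}15.png",robot.camera(n)[:,:,::-1])
a=cv2.imread("pics/top15.png")
b=cv2.imread("pics/side15.png")
cv2.imwrite("pics/z15.png",np.hstack([cv2.resize(a[120:270,255:385],(390,450),interpolation=cv2.INTER_CUBIC),cv2.resize(b[170:320,210:346],(408,450),interpolation=cv2.INTER_CUBIC)]))
E
```

```text
t 18.27 tcpF [ -37.3 -187.6   85.9] lean 34.9 zy -0.006 yt [-0.003 -1.     0.005] F [ -5.4 -11.   -1.5] w 0.1 q [ 0.76  0.9  -0.36  1.03 -0.26  1.52  0.51]
```

View pics/z15.png

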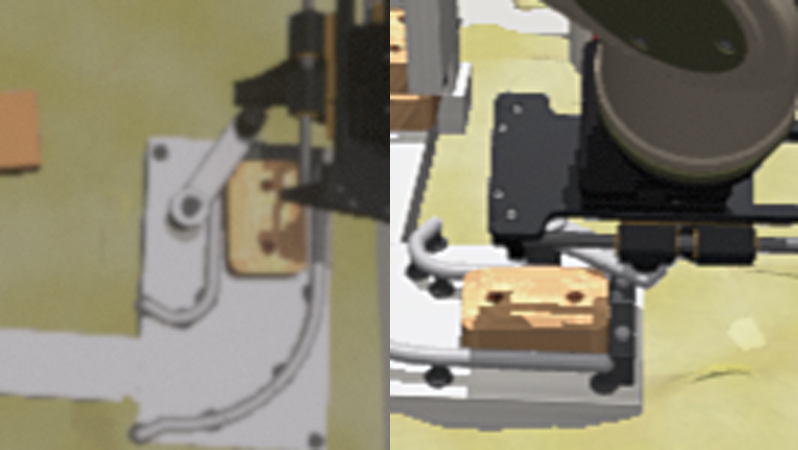

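Request:
carry_out --commands "0 0 0 -0.29 -0.2 -0.2 0; 0 0 0 -0.23 -0.36 -0.16 0; 0 0 0 0 0 0 0"

```text
t: 18.75
tcp_pos: [638.4, -294.6, 85.6]
tcp_rot: [[0.027, 0.999, 0.022], [0.82, -0.035, 0.572], [0.572, 0.002, -0.82]]
force: [2.4, -1.3, 0.2]
width: 0.7
```

```bash
python3 - <<'E'
from traj import *
where()
for n in ["top","side"]:
    cv2.imwrite(f"pics/{n}16.png",robot.camera(n)[:,:,::-1])
a=cv2.imread("pics/top16.png")
b=cv2.imread("pics/side16.png")
cv2.imwrite("pics/z16.png",np.hstack([cv2.resize(a[120:270,255:385],(390,450),interpolation=cv2.INTER_CUBIC),cv2.resize(b[170:320,210:346],(408,450),interpolation=cv2.INTER_CUBIC)]))
E
```

```text
t 18.75 tcpF [ -57.9 -169.1   85.6] lean 34.9 zy -0.004 yt [-0.004 -1.     0.002] F [-1.2 -2.5  0.2] w 0.7 q [ 0.8   0.9  -0.36  1.05 -0.25  1.53  0.54]
```

View pics/z16.png

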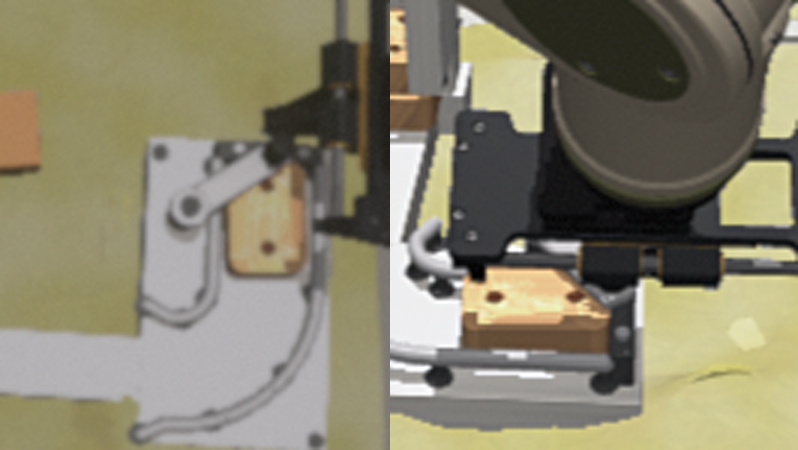

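Request:
carry_out --commands "0 0 0 -0.18 -0.38 -0.13 0; 0 0 0 -0.1 -0.43 -0.07 0; 0 0 0 0 0 0 0"

```text
t: 19.23
tcp_pos: [613.0, -301.1, 85.3]
tcp_rot: [[0.026, 0.999, 0.018], [0.818, -0.032, 0.575], [0.575, -0.0, -0.818]]
force: [0.4, 0.6, -0.3]
width: 0.4
```

```bash
python3 - <<'E'
from traj import *
where()
for n in ["top","side"]:
    cv2.imwrite(f"pics/{n}17.png",robot.camera(n)[:,:,::-1])
a=cv2.imread("pics/top17.png")
b=cv2.imread("pics/side17.png")
cv2.imwrite("pics/z17.png",np.hstack([cv2.resize(a[120:270,255:385],(390,450),interpolation=cv2.INTER_CUBIC),cv2.resize(b[170:320,210:346],(408,450),interpolation=cv2.INTER_CUBIC)]))
E
```

```text
t 19.23 tcpF [ -65.2 -143.9   85.3] lean 35.1 zy -0.0 yt [-0.001 -1.    -0.   ] F [ 0.7 -0.4 -0.3] w 0.4 q [ 0.83  0.87 -0.36  1.1  -0.25  1.53  0.57]
```

View pics/z17.png

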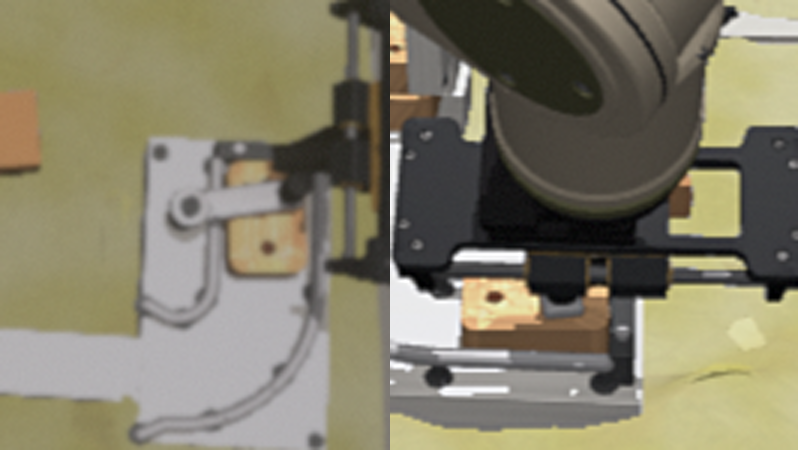

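Request:
carry_out --commands "0 0 0 0 -0.13 0 0; 0 0 0 0 -0.13 0 0; 0 0 0 0 -0.1 0 0; 0 0 0 0 0 0 0"

```text
t: 19.82
tcp_pos: [602.9, -300.5, 85.4]
tcp_rot: [[0.025, 1.0, 0.019], [0.818, -0.031, 0.574], [0.575, 0.001, -0.818]]
force: [0.7, 0.7, 0.8]
width: 0.9
```

Request:
carry_out --commands "0 0 0 0 -0.1 0 0; 0 0 0 0 -0.1 0 0; 0 0 0 0 0 0 0"

```text
t: 20.2
tcp_pos: [597.7, -300.3, 85.5]
tcp_rot: [[0.025, 0.999, 0.02], [0.818, -0.032, 0.574], [0.574, 0.002, -0.819]]
force: [3.8, -2.1, -1.5]
width: 0.3
```

Request:
carry_out --commands "0 0 0 0 -0.08 0 0; 0 0 0 0 0 0 0"

```text
t: 20.45
tcp_pos: [597.2, -300.4, 85.7]
tcp_rot: [[0.024, 0.999, 0.024], [0.819, -0.033, 0.573], [0.573, 0.006, -0.819]]
force: [13.7, -2.5, -4.4]
width: 0.3
```

```bash
python3 - <<'E'
from traj import *
where()
for n in ["top","side"]:
    cv2.imwrite(f"pics/{n}18.png",robot.camera(n)[:,:,::-1])
a=cv2.imread("pics/top18.png")
b=cv2.imread("pics/side18.png")
cv2.imwrite("pics/z18.png",np.hstack([cv2.resize(a[120:270,255:385],(390,450),interpolation=cv2.INTER_CUBIC),cv2.resize(b[170:320,210:346],(408,450),interpolation=cv2.INTER_CUBIC)]))
E
```

```text
t 20.45 tcpF [ -65.  -128.1   85.7] lean 35.0 zy -0.006 yt [-0.002 -1.     0.006] F [ -2.1 -13.8  -4.4] w 0.3 q [ 0.86  0.83 -0.36  1.16 -0.26  1.51  0.59]
```

View pics/z18.png

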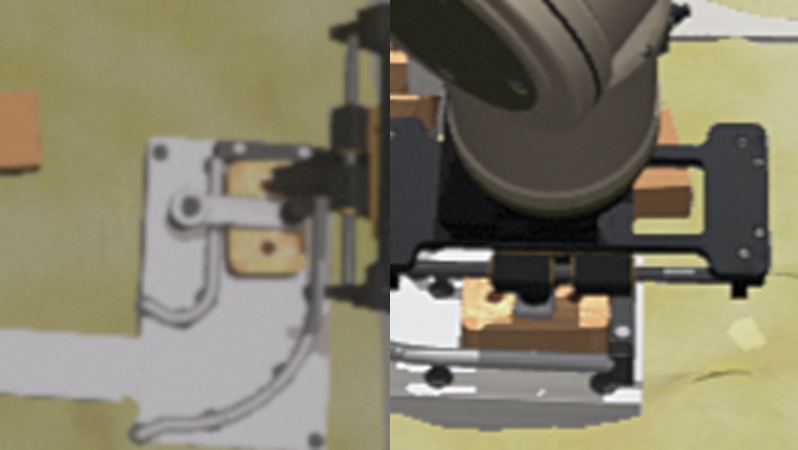

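Hard stop reached: the force rose to 13.8 N and the keeper now lies straight across the channel. I'll back off in -y, retreat upward, and check.

Request:
carry_out --commands "0 0 0 0 0.3 0 0; 0 0 0 0 0.7 0 0; 0 0 0 0 0 -0.8 0; 0 0 0 0 0 -1 0; 0 0 0 0 0 -1 0; 0 0 0 0 0 -1 0; 0 0 0 0 0 -1 0; 0 0 0 0 0 -1 0"

```text
t: 21.55
tcp_pos: [621.1, -401.4, 228.5]
tcp_rot: [[0.025, 1.0, 0.017], [0.818, -0.031, 0.575], [0.575, -0.0, -0.818]]
force: [1.0, -0.8, -0.3]
width: 0.3
```

```bash
python3 - <<'E'
from traj import *
where()
for n in ["top","side"]:
    cv2.imwrite(f"pics/{n}19.png",robot.camera(n)[:,:,::-1])
a=cv2.imread("pics/top19.png")
b=cv2.imread("pics/side19.png")
cv2.imwrite("pics/z19.png",np.hstack([cv2.resize(a[140:290,175:385],(560,400),interpolation=cv2.INTER_CUBIC)]))
cv2.imwrite("pics/y19.png",np.hstack([cv2.resize(b[110:320,150:350],(570,598),interpolation=cv2.INTER_CUBIC)]))
E
```

```text
t 21.55 tcpF [-165.2 -155.   228.5] lean 35.1 zy 0.0 yt [ 0. -1. -0.] F [-0.7 -1.  -0.3] w 0.3 q [ 0.82  0.99 -0.32  0.57 -0.26  1.94  0.51]
```

View pics/z19.png

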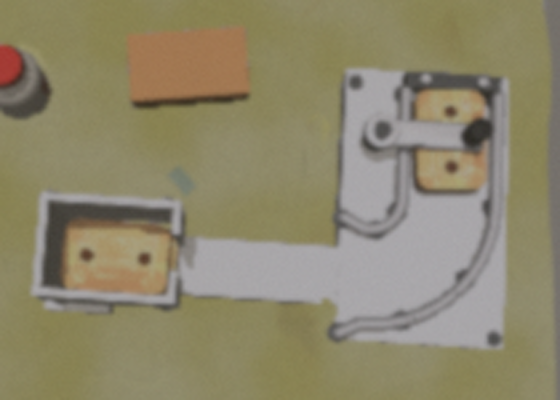

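View pics/y19.png

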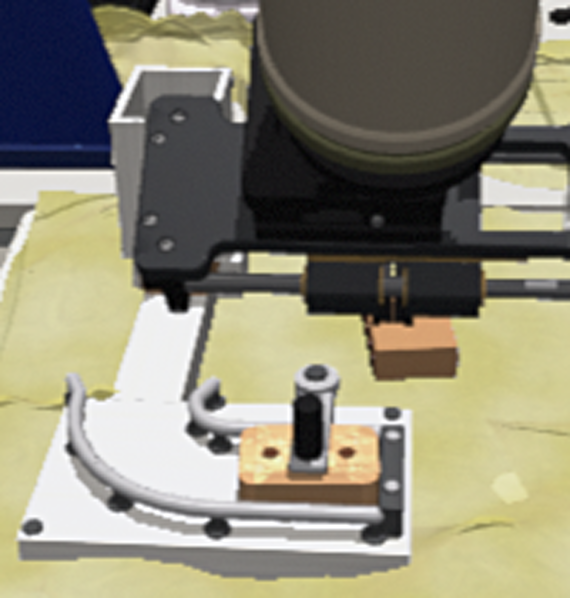

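```bash
python3 - <<'E'
from h import *
g=lambda u,v:(175+u*210/560-.3,140+v*150/400-.3)
m=(w2f(ray("top",g(451,111),62))+w2f(ray("top",g(451,167),62)))/2
print("blank",m,"pivot",w2f(ray("top",g(381,130),78)),"knob",w2f(ray("top",g(478,131),109)),"stop edge",w2f(ray("top",g(455,73),58)),w2f(ray("top",g(455,88),58)))
a=cv2.imread("pics/top19.png"); cv2.imwrite("pics/zz.png",cv2.resize(a[160:220,315:375],(600,600),interpolation=cv2.INTER_CUBIC))
E
```

```text
blank [ -59.29514077 -109.14224151   62.        ] pivot [  -1.77642389 -110.02276313   78.        ] knob [ -69.90500162 -107.55987386  109.        ] stop edge [ -61.99982201 -163.52878303   58.        ] [ -62.2876418  -151.26880161   58.        ]
```

View pics/zz.png

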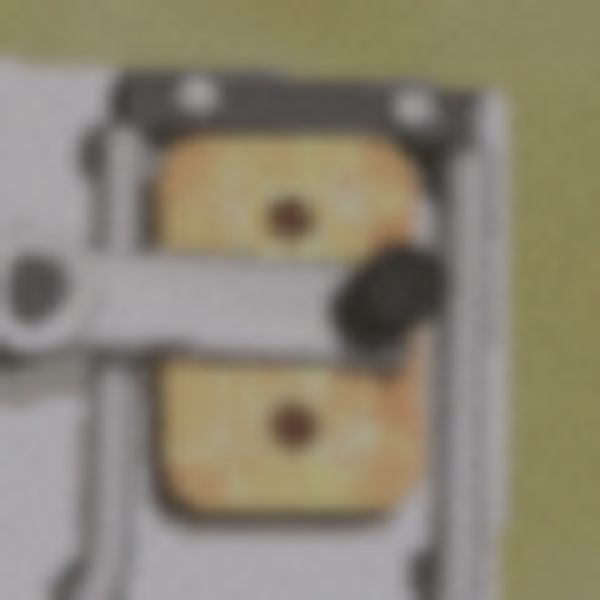

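Request:
carry_out --commands "0 0 0 0 0 0 30; 0 0 0 0 0 0 30; 0 0 0 0 0 0 30; 0 0 0 0 0 0 30"

```text
t: 22.15
tcp_pos: [621.5, -400.8, 227.7]
tcp_rot: [[0.025, 1.0, 0.018], [0.818, -0.031, 0.574], [0.575, 0.001, -0.818]]
force: [-0.3, -1.2, -0.6]
width: 27.8
```

```bash
python3 -c "
from rig import robot
print(robot.finish_job())"
```

```text
the job is handed in; nothing more can be done
None
```

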